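Shut and bolt the sample drawer

TASK

Two small sample cabinets stand on the bench with their drawers left open. With the closed fingertips, gently push the blue drawer, the one with the two vials in it, fully shut, and then push the red tab on top of the same cabinet sideways as far as it goes, so that its bolt goes through the drawer's staple. Leave the grey drawer and its bolt as they are, keep the vials lying in the blue drawer, and do not pick up or disturb anything else.

Things in the scene. Friction and masses are not known exactly. Their poses are not given: they have to be found in the camera images.
- blue_front (a point): where to push the BLUE drawer: middle of its flat front face, 66 mm above the worktop. Axes are the cabinet's: x from the front into the cabinet (the way the drawer shuts), y to the left seen from the front, z up. The panel is 158 mm wide, from 6 to 89 mm above the worktop; low down (22 to 30 mm) a steel bar pull, 68 mm wide, stands 15 mm out: push above it.
- blue_drawer (a joint): how far the blue drawer is out along -x, m: 0 = fully shut (hard stop), starts at 0.07 to 0.11. Plain slide, about 2 N friction, stays where it is left. Its box is 165 mm deep, 136 wide, 45 high, open above. A steel strap with a staple (22 mm wide, up to 110 mm above the worktop) runs back from the panel's top edge, its middle 42 mm towards -y.
- blue_tab (a point): middle of the +y face of the red thumb tab of the BLUE cabinet's bolt; axes as blue_front; 108 mm above the worktop. Tab: upright plate 24 mm along x, 6 mm along y, 93 to 118 mm up, on the cabinet's flat top (90 mm; bolt plate 92 mm), 30 mm behind the shut drawer's face. Top free for 40 mm on its +y side, where to push it towards -y; two steel guides, to 108 mm up, on its -y side.
- blue_bolt (a joint): travel of the blue cabinet's bolt, m: 0 = drawn back, 0.035 = fully shot (hard stop), moving along the point's -y; starts at 0 to 0.004; about 1.5 N of friction; stays where it is left. The bolt's tip reaches the staple at about 0.013.
- grey_front (a point): the same point on the GREY drawer's front, in the identical cabinet beside the blue one; this drawer stands open and must be left alone
- grey_drawer (a joint): how far the grey drawer is out, m (as for the blue one)
- grey_bolt (a joint): travel of the grey cabinet's bolt, m (as for the blue one); its tab is red as well
- blue_cabinet: the blue drawer's cabinet: light grey case, fixed to the worktop, 180 mm deep (x), 160 mm wide (y), 90 mm high; origin at the centre of its underside, x points to its back. The shut drawer's front face lies 102 mm in front of the origin. The two cabinets stand side by side in either order and slightly turned.
- vial_a: a capped sample vial, 13 mm thick, 54 mm long, lying loose in the blue drawer; it may roll there
- vial_b: a second such vial in the blue drawer
- petri: a closed petri dish, 93 mm across, 18 mm high, lying on the blue cabinet's top towards its back; a bystander; origin at the centre of its underside
- tape_roll: a roll of tan tape, 96 mm across, 25 mm high, lying on the grey cabinet's top towards its back; a bystander; origin at the centre of its underside
- jar: a white plastic jar, 56 mm across, 85 mm high, on the worktop; a bystander; origin at the centre of its underside
- beaker: a small clear beaker, 55 mm across, 58 mm high, on the worktop; a bystander; origin at the centre of its underside
- reagent: a brown reagent bottle with a blue cap, 62 mm across, 135 mm high, on the worktop; a bystander; origin at the centre of its underside
- marker: a red-and-white marker pen, 135 mm long, 17 mm thick, lying on the worktop along its own y; a bystander; origin at the centre of its underside

How it is judged:
By the outcome, as a careful person would: the job done as asked, in the order asked, and still so for the second after the job is handed in, with the robot touching nothing.
It also fails if it takes over 45 s, if anything falls off the work surface, if the arm or the gripper's body presses on something with over 40 N, if the wrist force passes 120 N, or if a joint passes its speed limit or range.

ROBOT

A 6-joint arm with a two-finger parallel gripper is mounted at the origin on a cart in front of the work surface, level with it; the furniture and walls round the work are solid. World frame = base frame: x ahead of the robot, y to its left, z up, the work surface at z = 0. Lengths are in m, angles in rad, forces in N, time in s.
With the tool pointing down it reaches from about 0.275 to 0.75 m from the base axis. Payload 10.2 kg.
Tool frame: the origin (TCP) lies midway between the tips of the shut fingers; the grasp point (between the pads) lies 19 mm behind it (env.hold_point_z is the distance from the TCP to the grasp point, in m); z points along the fingers, y is the line along which they close (so a half turn about z gives the same grasp; the last joint's range is limited). The gripper opens to 85 mm and grips with 20 to 120 N. Pads are 22 mm wide; open, the fingers measure 114 mm over their backs; the gripper's body (76 mm by 85 mm) begins 54 mm behind the grasp point. The pads swing forward as they close: fully open they stand 13 mm farther back than shut.
Start: joints at [-1.36, 0.313, 1.498, -0, 1.331, -0.223], TCP at [0.221, -0.476, 0.231] pointing down, gripper open.
Joint ranges: [-2.94, 2.94], [-0.97, 2.17], [0.19, 2.56], [-1.23, 4.37], [0.02, 3.11], [-2.88, 2.88]. Speed limits (rad/s): [2.39, 2.39, 3.01, 3.14, 3.14, 3.14].

INTERFACE

Orientations are given as a unit quaternion [x, y, z, w].
In Python, from bench import env, kinematics, monitor, eyes, job gives the robot as it stands. The module is installed in compiled form; this text tells all that it offers. Calls block until the motion is done:
- env.reach(position, orientation): joint-space move of the TCP to a pose.
- env.movel(position, velocity=0.15, frame=None, guard=None): straight line of the TCP; frame=None keeps the orientation; velocity is the mean speed in m/s. With guard (N) it stops when the force on the tool has changed by that much, and returns True; else False.
- env.set_joints(angles): joint-space move.
- env.release() and env.close_gripper(effort=None): open the fingers fully, or close them until they stop; effort is the grip in N (None keeps the last).
- env.hold(seconds).
- kinematics.ik(position, orientation): joint angles nearest the present ones, or None.
- monitor.sense(): the state.
- eyes.grab_frame(name): name is "side" or "top"; returns a dict with "frame" (480x640x3 uint8, red, green, blue), "mtx" (3x3 intrinsics, pixels), "view" (4x4, takes a point from world to camera coordinates). Camera axes: x right, y down, z forward; pixel columns grow to the right and rows downward; lengths in m; the calibration is good to about 2 mm. A picture is of the moment at which its call begins. There is no depth.
A pose or a line that the arm cannot do raises env.MotionError and nothing moves.
- job.hand_in(): hands the job in; it is judged then, once.
The state is a dict: "clock": time; "joints": joint angles; "qvel": joint speeds; "joint_efforts": joint torques, N m; "position": TCP position; "ee_rot": TCP orientation; "contact_force": force on the tool from outside, world axes, zero at the start; "ft_torque": the same for the moment, N m; "finger_gap": opening from 0.0 (shut) to 1.0 (fully open); "gripper_force": force on a finger pad.
Only numpy, scipy, OpenCV 4.12 (cv2) and the standard library are available. Lean on these libraries where they do the work, as an engineer would, in place of code of your own. Each camera call takes 0.05 s, during which the arm holds its last target. There are 200 camera calls.

## Working session

There is one attempt and no reset: what is moved stays moved. The work goes in short steps, each a Python script; the robot and the scene stay as the last script left them, time stands still between calls to the robot, and variables do not carry over. Pictures are saved under pics/ and viewed, at most 10 in all, crops included, and the job is handed in when it is done.

```bash
mkdir -p pics; ls
python3 - <<'E'
from bench import env, kinematics, monitor, eyes, job
import cv2,numpy as np
for n in("side","top"):
    f=eyes.grab_frame(n); cv2.imwrite(f"pics/{n}0.png",f["frame"][:,:,::-1]); np.savez(f"{n}0.npz",**f)
    V=f["view"]; print(n,f["mtx"].tolist(),(-V[:3,:3].T@V[:3,3]).round(3))
s=monitor.sense();print(s["clock"],s["ee_rot"])
E
```

```text
pics
side [[436.17205247476716, 0.0, 311.04116209331283], [0.0, 436.17205247476716, 244.6147709154946], [0.0, 0.0, 1.0]] [0.282 0.661 0.562]
top [[437.2399333547695, 0.0, 318.4825391344479], [0.0, 437.2399333547695, 235.88392274780944], [0.0, 0.0, 1.0]] [ 0.395 -0.02   0.968]
0.1 [ 9.76565553e-01  2.15219330e-01  1.72354123e-05 -6.00335434e-04]
```

View pics/top0.png

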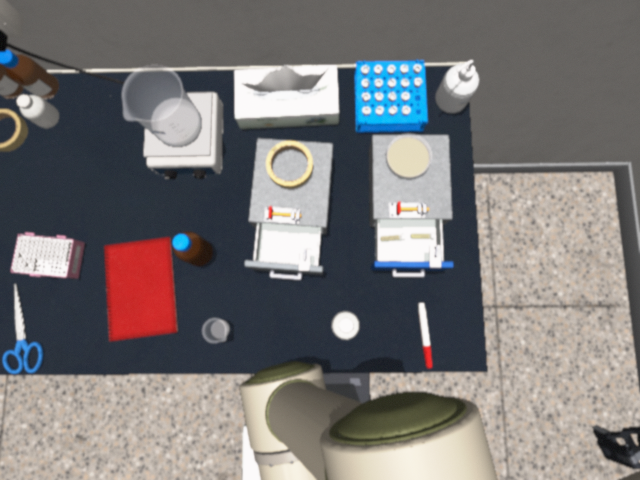

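View pics/side0.png

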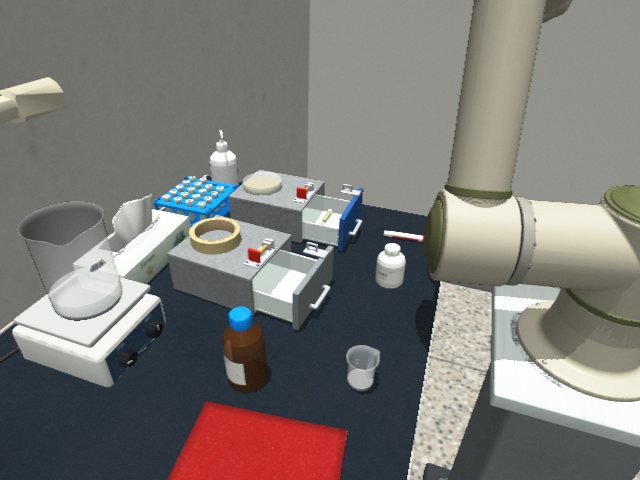

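Top view: the blue drawer's panel runs from (376,265) to (452,265), its cabinet top spans about (371,135) to (452,219), and its red tab is near (393,209). The grey cabinet is to the left, at x 250–333. The jar is at (345,325) and the marker at (425,335). The side view shows the same layout, with the blue tab at (302,193).

```bash
cat > h.py <<'E'
import numpy as np,cv2
def ray(f,uv,z):
    V=f["view"];R=V[:3,:3];c=-R.T@V[:3,3]
    uv=np.atleast_2d(np.asarray(uv,float))
    d=np.c_[uv,np.ones(len(uv))]@np.linalg.inv(f["mtx"]).T@R
    return c+d*((z-c[2])/d[:,2])[:,None]
def proj(f,P):
    p=(f["view"]@np.r_[P,1])[:3];q=f["mtx"]@p;return q[:2]/q[2]
def tri(fa,ua,fb,ub):
    p=cv2.triangulatePoints(fa["mtx"]@fa["view"][:3],fb["mtx"]@fb["view"][:3],np.float64(ua).reshape(2,1),np.float64(ub).reshape(2,1));return p[:3,0]/p[3,0]
E
python3 - <<'E'
from h import *
T=np.load("top0.npz");S=np.load("side0.npz")
im=T["frame"]; hsv=cv2.cvtColor(im,cv2.COLOR_RGB2HSV)
blue=cv2.inRange(hsv,(105,120,60),(125,255,255)); blue[:225]=0;blue[290:]=0;blue[:,:360]=0;blue[:,470:]=0
v,u=np.nonzero(blue);print(u.min(),u.max(),v.min(),v.max())
cols=range(u.min()+2,u.max()-1)
low=np.array([[c,v[u==c].max()+.5] for c in cols if (u==c).any()]); up=np.array([[c,v[u==c].min()-.5] for c in cols if (u==c).any()])
for n,p in(("low",low),("up",up)):
    P=ray(T,p,.089);k=np.polyfit(P[:,1],P[:,0],1);r=P[:,0]-np.polyval(k,P[:,1]);k=np.polyfit(P[abs(r)<.004,1],P[abs(r)<.004,0],1);print(n,"slope",k, "yaw deg",-np.degrees(np.arctan(k[0])))
e=[(u.min()-.5,v[u==u.min()].mean()),(u.max()+.5,v[u==u.max()].mean())]
print(e,ray(T,e,.089))
for n,F,box in(("top",T,(370,195,440,225)),("side",S,(285,175,330,210))):
    h=cv2.cvtColor(F["frame"],cv2.COLOR_RGB2HSV);m=cv2.inRange(h,(0,150,70),(8,255,255))|cv2.inRange(h,(172,150,70),(180,255,255))
    x0,y0,x1,y1=box;v,u=np.nonzero(m[y0:y1,x0:x1]);print(n,len(u),u.min()+x0,u.max()+x0,v.min()+y0,v.max()+y0,u.mean()+x0,v.mean()+y0)
a=cv2.resize(T["frame"][125:285,360:465],None,fx=3.7,fy=3.7,interpolation=cv2.INTER_CUBIC)
b=cv2.resize(S["frame"][160:260,225:375],None,fx=2.6,fy=5.92,interpolation=cv2.INTER_CUBIC)
b=cv2.resize(S["frame"][165:255,275:370],(400,379),interpolation=cv2.INTER_CUBIC)
b=cv2.copyMakeBorder(b,0,a.shape[0]-379,0,0,cv2.BORDER_CONSTANT)
cv2.imwrite("pics/crop0.png",np.hstack([a,b])[:,:,::-1])
E
```

```text
371 454 260 270
low slope [0.00704717 0.46864638] yaw deg -0.4037665488177479
up slope [0.0244924  0.48704402] yaw deg -1.4030305688517537
[(np.float64(370.5), np.float64(267.0)), (np.float64(454.5), np.float64(264.5))] [[ 0.47272252 -0.10831682  0.089     ]
 [ 0.47595223 -0.27631908  0.089     ]]
top 26 397 400 203 212 398.2692307692308 207.69230769230768
side 89 297 305 187 198 301.0449438202247 192.56179775280899
```

View pics/crop0.png

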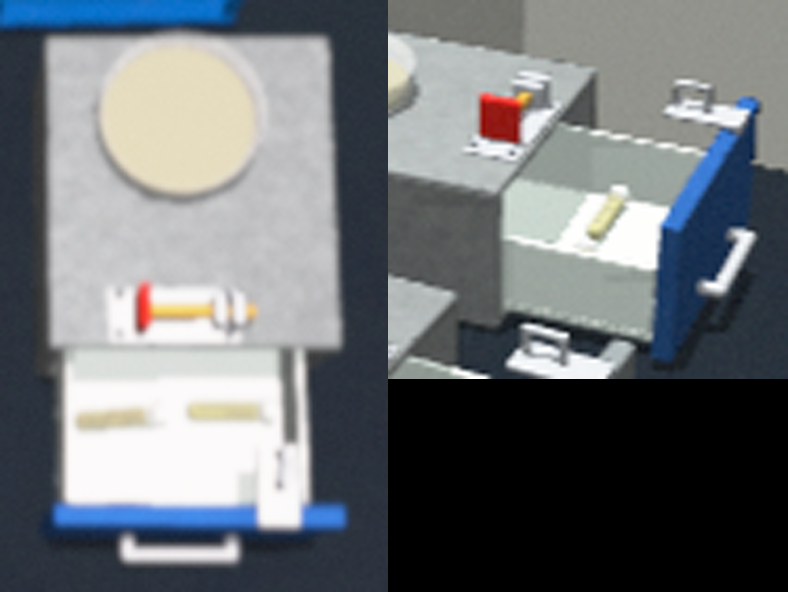

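The crop shows the blue panel's top edge, the staple strap, both vials lying in the box, and the red tab's +y face in clear view. Dark blue pixels (the shaded front face) bias the mask, so I'll use the bright top edge and the cabinet corners.

Run:
```python
from h import *
T=np.load("top0.npz");S=np.load("side0.npz")
hsv=cv2.cvtColor(T["frame"],cv2.COLOR_RGB2HSV)
blue=cv2.inRange(hsv,(100,120,140),(125,255,255)); blue[:225]=0;blue[290:]=0;blue[:,:360]=0;blue[:,470:]=0
v,u=np.nonzero(blue);print(u.min(),u.max(),v.min(),v.max())
for n,p in(("low",[[c,v[u==c].max()+.5] for c in range(u.min()+2,u.max()-1) if (u==c).any() and not 428<c<442]),("up",[[c,v[u==c].min()-.5] for c in range(u.min()+2,u.max()-1) if (u==c).any() and not 428<c<442])):
    P=ray(T,p,.089);k=np.polyfit(P[:,1],P[:,0],1);print(n,k,"yaw",-np.degrees(np.arctan(k[0])),"x at -.19",np.polyval(k,-.19))
print(ray(T,[(u.min()-.5,264),(u.max()+.5,264)],.089))
cr=np.array([(45,38),(330,36),(341,348),(50,348)])/3.7-.5+[360,125]
C=ray(T,cr,.09);print("cabinet corners\n",C.round(4))
for a,b in((3,0),(2,1)): d=C[b]-C[a];print("yaw",np.degrees(np.arctan2(d[1],d[0])),np.linalg.norm(d))
d=C[3]-C[2];print("yaw",np.degrees(np.arctan2(-d[0],d[1])),np.linalg.norm(d)); print("centre",C.mean(0))
# tab face centre in side crop (scale 4.21), top crop
us=np.array([(500-388)/4.21+275-.5,118/4.21+165-.5]); ut=np.array([138,306])/3.7-.5+[360,125]
print("tab tri",tri(T,ut,S,us),"top@.118",ray(T,ut,.118),"side px",us)
for nm,q in (("petri",(182,117)),): print(nm,ray(T,np.array(q)/3.7-.5+[360,125],.108))
print("jar",ray(T,(345,325),.085),"marker",ray(T,[(422,304),(429,366)],.015))
```

```text
374 453 261 267
low [0.02984853 0.4773912 ] yaw -1.7096869944484623 x at -.19 0.47171997832149026
up [0.00431886 0.48370183] yaw -0.24745088307399732 x at -.19 0.4828812514195298
[[ 0.47869567 -0.11450205  0.089     ]
 [ 0.47697689 -0.27438588  0.089     ]]
cabinet corners
 [[ 0.7515 -0.1184  0.09  ]
 [ 0.7501 -0.2798  0.09  ]
 [ 0.5696 -0.2757  0.09  ]
 [ 0.5716 -0.1161  0.09  ]]
yaw -0.7425720547706482 0.17995936822484973
yaw -1.3039098288691802 0.18053696225470264
yaw -0.7307144724687186 0.15965634726395986
centre [ 0.66069047 -0.19752521  0.09      ]
tab tri [ 0.5889247  -0.16269777  0.10834607] top@.118 [[ 0.58831563 -0.16072471  0.118     ]] side px [301.10332542 192.52850356]
petri [[ 0.69709099 -0.19059807  0.108     ]]
jar [[ 0.35877014 -0.05519991  0.085     ]] marker [[ 0.39865521 -0.22372771  0.015     ]
 [ 0.27014224 -0.23237288  0.015     ]]
```

Measurements agree with the given sizes. The cabinet top comes out at 180 × 160 mm with yaw about -0.95° and its origin at (0.661, -0.1975). The blue panel face is at x≈0.472, so the drawer is about 87 mm out. The tab triangulates to z=0.108 at (0.589, -0.163), 30 mm behind the shut face as specified. Next is the drawer push.

```bash
cat >> h.py <<'E'
psi=np.radians(-0.95); ex=np.array([np.cos(psi),np.sin(psi),0]); ey=np.array([-ex[1],ex[0],0])
O=np.array([.6607,-.1975,0]); Q=[np.cos(psi/2),np.sin(psi/2),0,0]
def W(x,y,z): return O+x*ex+y*ey+[0,0,z]
E
python3 - <<'E'
from h import *
from bench import env, kinematics, monitor, eyes, job
def st(n):
    s=monitor.sense(); p=np.array(s["position"]);print(n,round(s["clock"],2),p.round(4),"cab",round((p-O)@ex,4),round((p-O)@ey,4),np.round(s["contact_force"],2),round(s["finger_gap"],2))
env.close_gripper(20)
env.reach(W(-.245,0,.20),Q); st("above")
env.movel(W(-.235,0,.066),.15); st("down")
for i in range(3):
    g=env.movel(W(-.102+.003,0,.066),.04,guard=10); st(g)
    if (np.array(monitor.sense()["position"])-O)@ex>-.122: break
f=eyes.grab_frame("side");cv2.imwrite("pics/side1.png",f["frame"][150:270,250:410][:,:,::-1].repeat(4,0).repeat(4,1))
E
```

```text
above 2.17 [ 0.4157 -0.1941  0.2001] cab -0.245 -0.0007 [ 0.09 -0.32 -0.2 ] -0.0
down 3.21 [ 0.426  -0.194   0.0667] cab -0.2347 -0.0004 [-0.71 -0.56 -0.49] -0.0
True 5.88 [ 0.548  -0.1955  0.0655] cab -0.1127 0.0001 [ 0.31  0.07 -0.27] 0.0
```

View pics/side1.png

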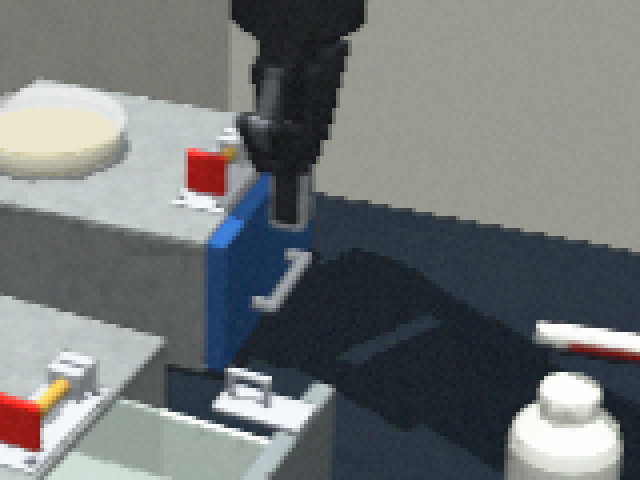

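The drawer looks shut: the panel is against the case and the tip is at -0.1127 + 0.011 ≈ -0.102. I'll press again gently to confirm the hard stop, then back off and check that nothing rebounded.

Run:
```python
from h import *
from bench import env, kinematics, monitor, eyes, job
def st(n):
    s=monitor.sense(); p=np.array(s["position"]);print(n,round(s["clock"],2),"cab",round((p-O)@ex,4),round((p-O)@ey,4),p[2].round(4),np.round(s["contact_force"],2))
g=env.movel(W(-.102+.002,0,.066),.02,guard=8); st(g)
env.movel(W(-.165,0,.066),.08); env.movel(W(-.21,0,.19),.15);st("up")
for n in("top","side"):
    f=eyes.grab_frame(n);np.savez(n+"2.npz",**f)
    x,y,w,h=(360,125,100,150) if n=="top" else (240,155,130,110)
    cv2.imwrite(f"pics/{n}2.png",cv2.resize(f["frame"][y:y+h,x:x+w],None,fx=4,fy=4,interpolation=cv2.INTER_CUBIC)[:,:,::-1])
```

```text
True 6.18 cab -0.1128 0.0004 0.0648 [0.91 0.05 0.18]
up 8.02 cab -0.2101 0.0002 0.1892 [-0.43  0.35  0.34]
```

View pics/side2.png

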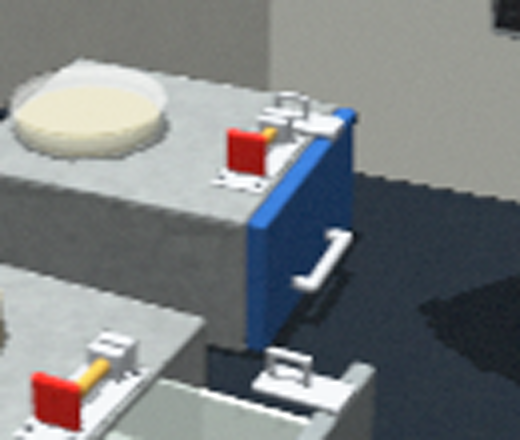

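The panel sits flush on the case and the second press stopped at the same spot, so it is on the hard stop. The tab has not moved and the bolt lines up with the staple. Now I'll push the tab.

Run:
```python
from h import *
from bench import env, kinematics, monitor, eyes, job
def st(n):
    s=monitor.sense(); p=np.array(s["position"]);print(n,round(s["clock"],2),"cab",round((p-O)@ex,4),round((p-O)@ey,4),p[2].round(4),np.round(s["contact_force"],2))
env.movel(W(-.072,.060,.19),.15)
g=env.movel(W(-.072,.060,.107),.08,guard=6); st(("down",g))
for i in range(4):
    y0=(np.array(monitor.sense()["position"])-O)@ey
    g=env.movel(W(-.072,.004,.107),.04 if i==0 else .02,guard=10); st(("push",g))
    y1=(np.array(monitor.sense()["position"])-O)@ey
    if not g or (i and abs(y1-y0)<.001): break
env.movel(W(-.072,.045,.107),.08); env.movel(W(-.072,.055,.20),.15); env.movel(W(-.25,.0,.22),.2);st("clear")
for n in("top","side"):
    f=eyes.grab_frame(n);np.savez(n+"3.npz",**f)
    x,y,w,h=(240,120,230,150) if n=="top" else (160,155,210,150)
    cv2.imwrite(f"pics/{n}3.png",cv2.resize(f["frame"][y:y+h,x:x+w],None,fx=3.4,fy=3.4,interpolation=cv2.INTER_CUBIC)[:,:,::-1])
```

```text
('down', False) 10.45 cab -0.0717 0.0599 0.1076 [-0.48 -0.09 -0.37]
('push', True) 11.52 cab -0.072 0.0148 0.1068 [0.49 5.73 4.44]
('push', True) 11.8 cab -0.072 0.0149 0.1068 [-0.41  4.33  5.42]
clear 14.18 cab -0.2495 0.0002 0.2197 [1.   0.13 0.05]
```

View pics/side3.png

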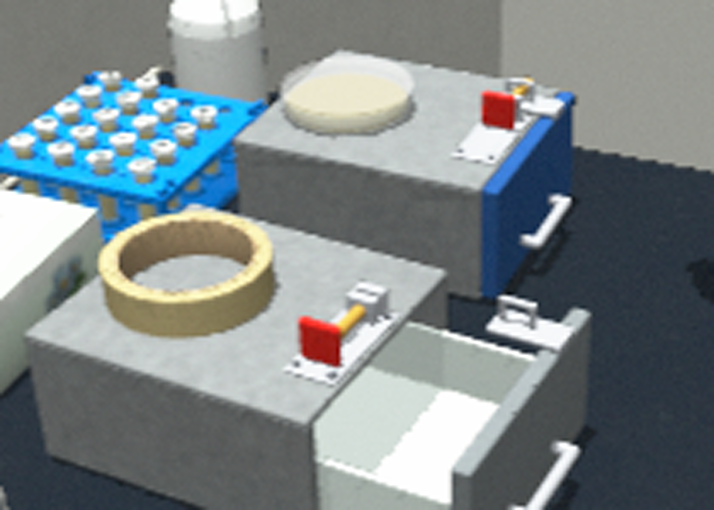

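View pics/top3.png

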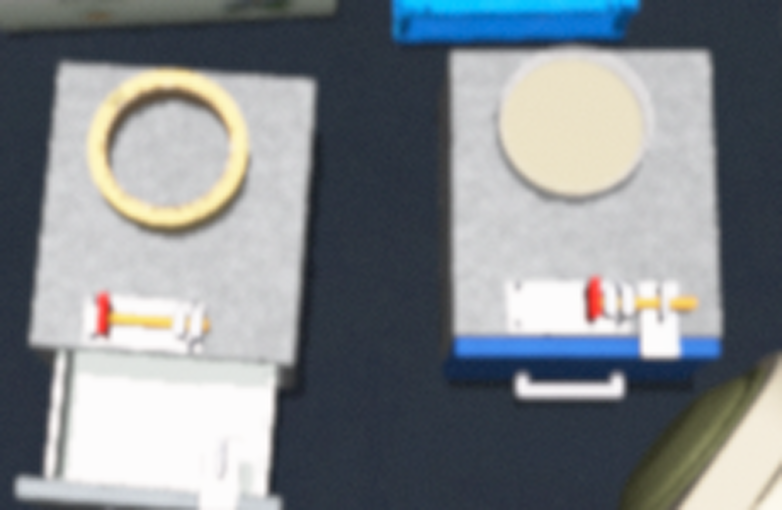

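The bolt has passed through the staple, with its tip showing beyond it, and the tab stands against the guides. The grey drawer, its bolt, the petri dish and the tape are unchanged. One slightly firmer press will confirm the bolt's hard stop, then I'll hand in.

Run:
```python
from h import *
from bench import env, kinematics, monitor, eyes, job
def st(n):
    s=monitor.sense(); p=np.array(s["position"]);print(n,round(s["clock"],2),"cab",round((p-O)@ex,4),round((p-O)@ey,4),p[2].round(4),np.round(s["contact_force"],2))
env.movel(W(-.072,.050,.20),.2)
env.movel(W(-.072,.045,.107),.1)
g=env.movel(W(-.072,.004,.107),.03,guard=20); st(g)
env.movel(W(-.072,.045,.107),.08); env.movel(W(-.072,.050,.20),.15); env.movel(W(-.25,.0,.22),.2)
f=eyes.grab_frame("top");F=np.load("top3.npz")
d=np.abs(f["frame"].astype(int)-F["frame"]).max(2)[120:290,240:460]; print("changed px",(d>60).sum())
st("clear"); env.hold(.3)
print(job.hand_in())
```

```text
True 17.48 cab -0.0721 0.015 0.1068 [0.25 4.79 4.27]
changed px 46
clear 19.92 cab -0.2494 0.0002 0.2197 [ 1.11 -0.08  0.23]
the job is handed in; nothing more can be done
None
```

The blue drawer is shut and its bolt is through the staple, both pushed to their hard stops; the job was handed in at about 20 s. The grey drawer, its bolt, the petri dish and the tape looked unchanged in the last pictures I viewed, but I could not see the vials once the drawer was shut.

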